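# Third hand at the slate jig

## Robot

A 6-joint arm with a two-finger parallel gripper is mounted at the origin on the work surface. World frame = base frame: x ahead of the robot, y to its left, z up, the work surface at z = 0. Lengths are in mm, angles in rad, forces in N, time in s.
With the tool pointing down it reaches from about 300 to 775 mm from the base axis. Payload 14.6 kg.
Tool frame: the origin (TCP) lies midway between the tips of the shut fingers; the grasp point (between the pads) lies behind it (manip.grip_depth is the z of the grasp point in the tool frame, in mm); z points along the fingers, y is the line along which they close (so a half turn about z gives the same grasp; the last joint's range is limited). The gripper opens to 94 mm and grips with 3 to 60 N. Pads are 16 mm wide; open, the fingers measure 119 mm over their backs; the gripper's body (75 mm by 177 mm) begins 78 mm behind the grasp point.
Start: joints at [1.191, 0.3, 1.521, -0, 1.321, -0.067], TCP at [169.245, 523.302, 205.446] pointing down, gripper open.
Joint ranges: [-3.03, 3.03], [-0.79, 2.21], [0.23, 2.52], [-1.04, 4.18], [0, 3.07], [-2.55, 2.55]. Speed limits (rad/s): [2.22, 2.22, 2.57, 3.14, 3.14, 3.14].

## Interface

Orientations are given as [roll, pitch, yaw] about the fixed x, y, z axes, in that order (R = Rz(yaw) Ry(pitch) Rx(roll)).
In Python, from cell import manip, vision, monitor gives the robot as it stands (manip), with the cameras (vision) and the readings (monitor).
- The arm moves only by the shell command python3 nudge.py 'ROWS' [OPENING] [FORCE]. ROWS is a JSON list of rows, 1 to 5 of them, each written [[dx, dy, dz], [rx, ry, rz]]: dx, dy, dz in mm, then a rotation vector rx, ry, rz in rad; each row is the pose to reach, as a shift and turn from the pose commanded when the command began, along the tool's axes at that moment; what a row does not reach only later rows make up. A row lasts 1/10 s, in which the tool goes at most 50 mm and 0.15 rad, less where a joint would pass 70% of its speed; a pose out of reach is approached as far as the arm can. OPENING is the finger opening in mm, set as the command begins (- or left out keeps the last). The fingers move at their own pace and stop on an object; FORCE is the grip in N (left out, the last holds). Time passes only in rows, so rows that do not move let the fingers close. It prints the time, the measured TCP pose, the force, the opening and the grip force at its end. Input that does not fit is refused with a message, and nothing moves.
- monitor.read_state(): the state, without advancing time (a new reading comes with each control period).
- vision.camera(name): name is "scene" or "top" or "wrist"; returns (picture, depth): 480x640x3 uint8, red, green, blue; 480x640 float32, mm along the optical axis (not along the pixel's ray), 0 where there is no reading.
- vision.camera_info(name): a dict with "K" (3x3 intrinsics, pixels), "rvec" (rotation vector, rad) and "tvec" (3), from world to camera coordinates, as OpenCV has them; the wrist camera has in their place "mount" (4x4, takes a point from camera to tool coordinates, whose origin is the TCP and whose axes are the flange's). Camera axes: x right, y down, z forward; pixel columns grow to the right and rows downward; lengths in mm; the calibration is good to about 2 mm. The wrist camera is an equidistant fisheye: a pixel r from the principal point sees the ray r / f radians off the axis. A picture is of the moment at which its call begins: read the wrist's pose just before it. camera_info takes no time and is no camera call.
- manip.sign_off(): hands the job in; it is judged then, once.
The state is a dict: "clock": time; "joints": joint angles; "qd": joint speeds; "effort": joint torques, N m; "eef_pos": TCP position; "eef_rot": TCP orientation; "wrist_force": force on the tool from outside, world axes, zero at the start; "moment": the same for the moment, N m; "finger_gap": finger opening in mm; "finger_force": force on a finger pad.
Only numpy, scipy, OpenCV 4.12 (cv2) and the standard library are available. Lean on these libraries where they do the work, as an engineer would, in place of code of your own. Each camera call takes 0.05 s, during which the arm holds its last target. There are 200 camera calls.

## Task

Stand the hook with the square foot in the square nest of the jig, its flat tongue pointing at the slate, and let go of it. Then, with your fingertips, gently push the slate tile along the board under the tongue and square against the sprung fence until the fence is about half way in (about 10 N, its pointer between the two marker pins; never drive it onto its end stop), and finish holding it there with that steady push, so that I can screw the hook down. Leave the other hooks and everything else on the bench where they are.

Things in the scene. Friction and masses are not known exactly. Their poses are not given: they have to be found in the camera images.
- jig: fastening jig fixed to the bench: plywood board 340 x 240 x 15 mm with a square nest and a sprung steel fence. Origin on the worktop, on the board's centre line: the board reaches 140 mm to -x, 200 mm to +x, 120 mm to each side; its top is at z = 15 mm. +x points from the slate to the fence, z up. Guides up to z = 43 mm stand over the fence arms at x = 75 to 115, |y| = 54 to 94 mm.
- nest (a point): centre of the square nest's floor (= board top), at x = 92 mm, y = 0 in the jig's frame. Nest 46 x 46 mm inside, sides along the jig's x and y; its rim walls are 8 mm tall and 6 mm thick.
- fence: sprung steel fence, a U round the nest: two pads 45 mm wide, centred 57.5 mm either side of the centre line, 1 to 19 mm above the board. Origin on the board top, centre line, plane of the pads' faces; axes as the jig's. Slides only along the jig's x: origin at jig x = 30 mm at rest, 58 mm at the end stop. Spring: 3 N at the start of travel plus 0.5 N per mm, so 10 N at 14 mm, half way.
- pointer (a point): tip of the small pointer on the fence's left (+y) rear corner, moving with the fence. At rest its centre is at jig x = 141 mm. It lies clear between two fixed upright marker pins (5 mm thick, 30 mm tall, at jig x = 144.5 and 165.5, y = 100 mm) at 8 to 20 mm of fence travel, midway at 14 mm.
- slate: purple slate tile 100 (x) x 170 (y) x 10 mm, about 0.45 kg, lying loose and flat on the jig's board, about 30 to 50 mm short of the fence up to 0.12 rad askew. Origin at the centre of its underside, z up; its +x edge faces the fence. Friction on the board takes 2 to 6 N: pushed at one narrow spot it can stay askew, pushed by two spread fingertips it squares up.
- hook_square: galvanized hook, 0.18 kg, on a SQUARE foot 40 x 40 x 10 mm. Origin under the foot's centre, z up. Flat upright strap 8 (x) x 18 (y) mm, centred on x = -14 mm, z = 10 to 76 mm. The strap bends to +x at the top and ends in an upturned lip 92 mm high at x = 9 to 16 mm. A flat tongue, 18 mm wide, 4 mm thick, runs from the strap to -x at z = 14 to 18 mm, tip at x = -64 mm.
- strap (a point): grip point of the square-footed hook: middle of its strap, x = -14, y = 0, z = 50 mm in the hook's frame; pinch across the 18 mm, along the hook's y.
- tongue (a point): tip of the square-footed hook's tongue (underside): x = -64, y = 0, z = 14 mm in the hook's frame. With the hook seated the tongue points to the jig's -x, and the slate passes 4 mm under it.
- hook_round: galvanized hook of the same make and size as hook_square but on a ROUND foot 56 mm across; does not fit the nest; leave alone. Origin under the foot's centre.
- hook_oblong: galvanized hook of the same make and size as hook_square but on an OBLONG foot 30 x 64 mm; does not fit the nest; leave alone. Origin under the foot's centre.
- tape: nickel-plated tape measure 70 x 34 x 68 mm standing on the bench; leave alone. Origin under its centre.
- weight: squat round aluminium bench weight, 76 mm across, 60 mm tall with a knob; leave alone. Origin under its centre.
- hammer: hammer lying on the bench; leave alone.
- jar: closed grey jar 68 mm across, 85 mm tall; leave alone. Origin under its centre.

How it is judged:
By the outcome, as a careful person would: the job done as asked, in the order asked, and still so for the second after the job is handed in, while the arm keeps its last pose, push and grip.
It also fails if it takes over 48 s, if anything falls off the work surface, if the arm or the gripper's body presses on something with over 40 N, if the wrist force passes 120 N, or if a joint passes its speed limit or range.

## Working session

There is one attempt and no reset: what is moved stays moved. The work goes in short steps, Python scripts to look and compute and a shell command to move; the robot and the scene stay as the last step left them, time stands still between calls to the robot, and variables do not carry over. Pictures are saved under pics/ and viewed, at most 10 in all, crops included, and the job is handed in when it is done.

```bash
ls; mkdir -p pics
python3 - <<'E'
from cell import manip, vision, monitor
import cv2,numpy as np
print(monitor.read_state(),manip.grip_depth)
for n in("scene","top","wrist"):
    i=vision.camera_info(n); print(n,{k:np.round(v,3).tolist() if not isinstance(v,str) else v for k,v in i.items()})
for n in("top","scene"):
    p,d=vision.camera(n); cv2.imwrite(f"pics/{n}0.png",p[...,::-1]); np.save(f"pics/{n}0.npy",d)
E
```

```text
cell.py
nudge.py
pics
{'clock': 0.0, 'joints': array([ 1.19139439e+00,  3.00493963e-01,  1.52156189e+00,  1.59467778e-05,
        1.32067649e+00, -6.66195938e-02]), 'qd': array([ 0.00135649,  0.00090028, -0.00079242, -0.00139243,  0.00362321,
        0.00122046]), 'effort': array([ 8.40346420e-04, -5.31808162e+01, -3.52745998e+01,  7.09294947e-02,
        2.43276829e-02, -9.43255100e-05]), 'eef_pos': array([169.15563233, 523.08001702, 204.88190079]), 'eef_rot': array([-3.14045653e+00, -9.12809407e-05,  2.82880630e+00]), 'wrist_force': array([-0.16340202,  0.95211178,  1.35023107]), 'moment': array([-0.03844765,  0.03716127,  0.0271174 ]), 'finger_force': 0.0, 'finger_gap': 93.87519324945349} -18.8
scene {'K': [[520.366, 0.0, 318.995], [0.0, 520.366, 234.587], [0.0, 0.0, 1.0]], 'rvec': [1.176, 2.297, -1.025], 'tvec': [320.019, -252.74, 1852.604]}
top {'K': [[568.824, 0.0, 315.918], [0.0, 568.824, 236.694], [0.0, 0.0, 1.0]], 'rvec': [2.243, -1.966, 0.203], 'tvec': [-57.784, 562.092, 1245.884]}
wrist {'K': [[371.648, 0.0, 324.338], [0.0, 371.648, 241.141], [0.0, 0.0, 1.0]], 'mount': [[-0.001, -0.97, -0.243, 70.768], [1.0, -0.0, -0.002, 0.11], [0.002, -0.243, 0.97, -178.679], [0.0, 0.0, 0.0, 1.0]]}
```

View pics/top0.png

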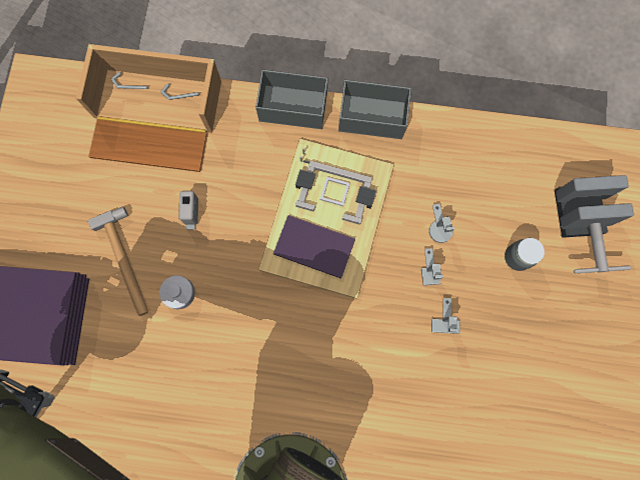

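View pics/scene0.png

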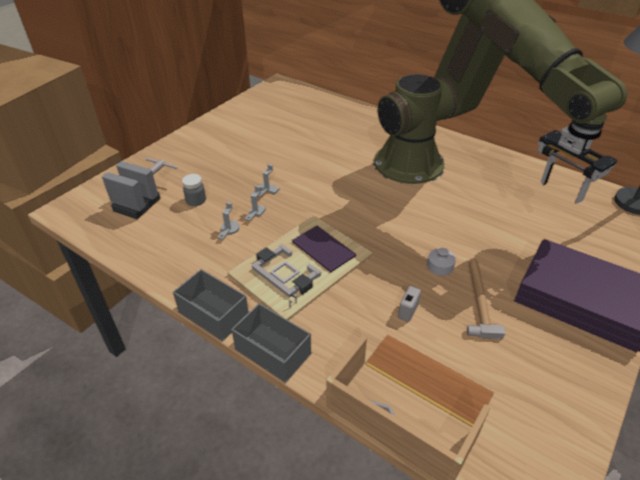

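```bash
cat > h.py <<'E'
from cell import manip, vision, monitor
import cv2,numpy as np
from scipy.spatial.transform import Rotation as R
def W(n,u,v,z):
    "world point of pixel on plane z (pinhole cams)"
    i=vision.camera_info(n);K=np.array(i['K']);Rm=cv2.Rodrigues(np.array(i['rvec'],float))[0];t=np.array(i['tvec'],float).ravel()
    c=-Rm.T@t;d=Rm.T@np.linalg.inv(K)@[u,v,1.]
    return c+d*(z-c[2])/d[2]
def P(n,X):
    i=vision.camera_info(n);return cv2.projectPoints(np.array(X,float).reshape(-1,3),np.array(i['rvec'],float),np.array(i['tvec'],float),np.array(i['K'],float),None)[0].reshape(-1,2)
def tool():
    s=monitor.read_state();return s['eef_pos'],R.from_euler('xyz',s['eef_rot'])
E
python3 - <<'E'
from h import *
p=cv2.imread("pics/top0.png")
a=cv2.resize(p[132:302,255:400],None,fx=3.5,fy=3.5,interpolation=cv2.INTER_CUBIC)
b=cv2.resize(p[196:340,418:466],None,fx=4,fy=4,interpolation=cv2.INTER_CUBIC)
o=np.zeros((600,720,3),np.uint8);o[:a.shape[0],:a.shape[1]]=a;o[:b.shape[0],520:520+b.shape[1]]=b
cv2.imwrite("pics/c1.png",o);print(a.shape,b.shape)
for q in [(301,138),(393,162),(357,297),(260,270)]: print(W("top",*q,15).round(1))
E
```

```text
(595, 508, 3) (576, 192, 3)
[814.1  85.9  15. ]
[ 782.2 -144.5   15. ]
[444.5 -95.8  15. ]
[477.6 136.5  15. ]
```

View pics/c1.png

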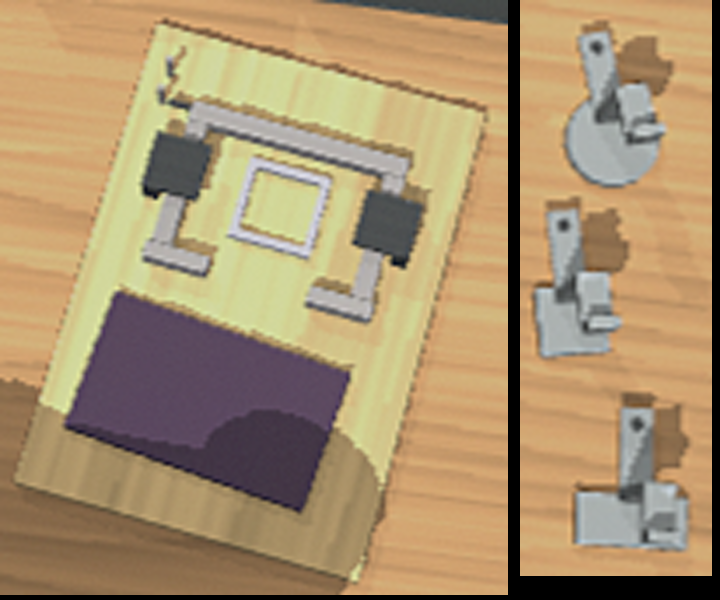

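```bash
cat >> h.py <<'E'
from scipy.optimize import least_squares
def T2(p,X):
    X=np.array(X,float);c,s=np.cos(p[2]),np.sin(p[2])
    return np.c_[p[0]+c*X[:,0]-s*X[:,1],p[1]+s*X[:,0]+c*X[:,1],X[:,2]]
def fit(proj,X,uv,p0):
    r=least_squares(lambda p:(proj(T2(p,X))-np.array(uv)).ravel(),p0,x_scale=[10,10,.1],loss='soft_l1')
    return r.x,r.fun.reshape(-1,2)
E
python3 - <<'E'
from h import *
f=lambda X:P("top",X)
ca=lambda L:[(255+u/3.5,132+v/3.5) for u,v in L]
cb=lambda L:[(418+(u-520)/4,196+v/4) for u,v in L]
for X,uv,p0 in [([(200,120,15),(200,-120,15),(-140,-120,15),(-140,120,15),(121,29,23),(121,-29,23),(63,-29,23),(63,29,23)],ca([(160,20),(487,110),(357,580),(17,483),(253,155),(330,178),(310,257),(229,235)]),[600,0,-.1]),
 ([(50,85,25),(50,-85,25),(-50,-85,25),(-50,85,25)],ca([(120,290),(350,372),(303,512),(66,426)]),[550,0,-.1]),
 ([(-64,-9,18),(-64,9,18),(-20,-20,10),(20,-20,10),(20,20,10)],cb([(548,206),(578,206),(535,288),(542,357),(612,350)]),[450,-250,3.1])]:
    p,r=fit(f,X,uv,p0);print(p.round(3),r.round(1).tolist())
p,R_=tool();print(p,R_.as_matrix().round(3).tolist())
E
```

```text
[ 5.98415e+02 -3.95000e-01 -1.50000e-01] [[-0.8, 0.2], [0.5, 0.3], [0.9, 0.5], [-0.9, -0.3], [-0.4, 0.0], [0.8, -0.1], [0.1, -0.2], [-0.2, -0.4]]
[ 5.48909e+02  1.65180e+01 -2.18000e-01] [[-0.9, -0.3], [1.2, 0.3], [0.4, 0.1], [-0.5, -0.1]]
[ 517.833 -262.805    3.349] [[-0.1, 0.9], [0.0, 0.3], [0.0, -0.3], [0.3, -0.6], [-0.2, -0.2]]
[169.16901996 523.08213811 204.9407803 ] [[-0.951, 0.308, -0.0], [0.308, 0.951, -0.001], [0.0, -0.001, -1.0]]
```

```bash
cat >> h.py <<'E'
def D(x,y,z,yaw):
    "shift and turn in tool axes to reach TCP pose pointing down"
    p,r=tool();t=R.from_euler('xyz',[np.pi,0,yaw])
    print('from',p.round(1),r.as_euler('xyz').round(3),'shift',r.inv().apply(np.array([x,y,z])-p).round(1),'turn',(r.inv()*t).as_rotvec().round(3))
E
python3 nudge.py '[[[-34, -37, 0], [0, 0, 0]], [[-68, -74, 0], [0, 0, 0]], [[-102, -111, 0], [0, 0, 0]], [[-136, -148, 0], [0, 0, 0]], [[-170, -184, 0], [0, 0, 0]]]' 50
python3 nudge.py '[[[-34, -37, 0], [0, 0, 0]], [[-68, -74, 0], [0, 0, 0]], [[-102, -111, 0], [0, 0, 0]], [[-136, -148, 0], [0, 0, 0]], [[-170, -184, 0], [0, 0, 0]]]'
python3 nudge.py '[[[-34, -37, 0], [0, 0, 0]], [[-68, -74, 0], [0, 0, 0]], [[-102, -111, 0], [0, 0, 0]], [[-136, -148, 0], [0, 0, 0]], [[-170, -184, 0], [0, 0, 0]]]'
python3 nudge.py '[[[-34, -37, 0], [0, 0, 0.15]], [[-68, -74, 0], [0, 0, 0.3]], [[-75, -81, 0], [0, 0, 0.45]], [[-75, -81, 0], [0, 0, 0.6]], [[-75, -81, 0], [0, 0, 0.75]]]'
python3 nudge.py '[[[0, 0, 0], [0, 0, 0.15]], [[0, 0, 0], [0, 0, 0.3]], [[0, 0, 0], [0, 0, 0.45]], [[0, 0, 0], [0, 0, 0.6]], [[0, 0, 0], [0, 0, 0.75]]]'
python3 nudge.py '[[[0, 0, 0], [0, 0, 0.15]], [[0, 0, 0], [0, 0, 0.3]], [[0, 0, 0], [0, 0, 0.45]], [[0, 0, 0], [0, 0, 0.6]], [[0, 0, 0], [0, 0, 0.75]]]'
python3 -c "
from h import *
D(531.5,-260,205,0.207)"
```

```text
clock: 0.6
eef_pos: [274.3, 294.5, 205.3]
eef_rot: [-3.142, 0.0, 2.829]
wrist_force: [1.7, -0.1, 1.0]
finger_gap: 57.6
finger_force: 0.0
clock: 1.1
eef_pos: [379.3, 67.4, 205.6]
eef_rot: [3.141, 0.0, 2.829]
wrist_force: [0.5, 0.2, 0.3]
finger_gap: 50.1
finger_force: 0.0
clock: 1.6
eef_pos: [484.3, -159.6, 205.2]
eef_rot: [3.142, -0.0, 2.828]
wrist_force: [1.2, 0.6, 1.0]
finger_gap: 50.0
finger_force: 0.0
clock: 2.1
eef_pos: [530.2, -258.1, 204.6]
eef_rot: [-3.141, -0.001, 2.072]
wrist_force: [-0.1, -0.3, -0.1]
finger_gap: 49.7
finger_force: 0.0
clock: 2.6
eef_pos: [530.3, -257.5, 205.0]
eef_rot: [-3.141, -0.0, 1.323]
wrist_force: [0.4, -0.1, -0.9]
finger_gap: 49.8
finger_force: 0.0
clock: 3.1
eef_pos: [530.3, -257.5, 205.1]
eef_rot: [-3.141, 0.0, 0.573]
wrist_force: [0.3, 1.3, -0.5]
finger_gap: 49.9
finger_force: 0.0
from [ 530.3 -257.5  205.1] [-3.141  0.     0.573] shift [-0.3  2.7  0.1] turn [-0.001  0.     0.366]
```

```bash
python3 nudge.py '[[[0, 2.7, 0], [0, 0, 0.15]], [[0, 2.7, 0], [0, 0, 0.3]], [[0, 2.7, 0], [0, 0, 0.366]], [[0, 2.7, 0], [0, 0, 0.366]]]'
cat >> h.py <<'E'
def PW(X,pose):
    "wrist fisheye projection of world points"
    i=vision.camera_info("wrist");K=np.array(i['K'],float);M=np.array(i['mount'],float);p,r=pose
    t=r.inv().apply(np.array(X,float).reshape(-1,3)-p)
    c=(t-M[:3,3])@M[:3,:3]
    return cv2.fisheye.projectPoints(c.reshape(-1,1,3),np.zeros(3),np.zeros(3),K,np.zeros(4))[0].reshape(-1,2)
E
python3 - <<'E'
from h import *
import pickle
po=tool();p,d=vision.camera("wrist");p=p[...,::-1].copy();cv2.imwrite("pics/w1raw.png",p);pickle.dump((po[0],po[1].as_quat()),open("pics/w1.pkl","wb"))
h=[517.8,-262.8,3.349]
uv=PW(T2(h,[(-64,-9,18),(-64,9,18),(-20,-20,10),(20,-20,10),(20,20,10),(-20,20,10)]),po);print(uv.round(1).tolist())
c=uv.mean(0).astype(int);print(c)
x0,y0=max(0,c[0]-100),max(0,c[1]-75);print(x0,y0)
cv2.imwrite("pics/w1.png",cv2.resize(p[y0:y0+150,x0:x0+200],None,fx=4,fy=4,interpolation=cv2.INTER_CUBIC))
E
```

```text
clock: 3.5
eef_pos: [531.8, -259.8, 205.1]
eef_rot: [-3.141, 0.001, 0.212]
wrist_force: [0.5, 0.4, -1.1]
finger_gap: 49.9
finger_force: 0.0
[[315.4, 169.7], [333.7, 169.8], [304.8, 212.4], [305.1, 250.1], [343.4, 250.3], [344.0, 212.5]]
[324 210]
224 135
```

View pics/w1.png

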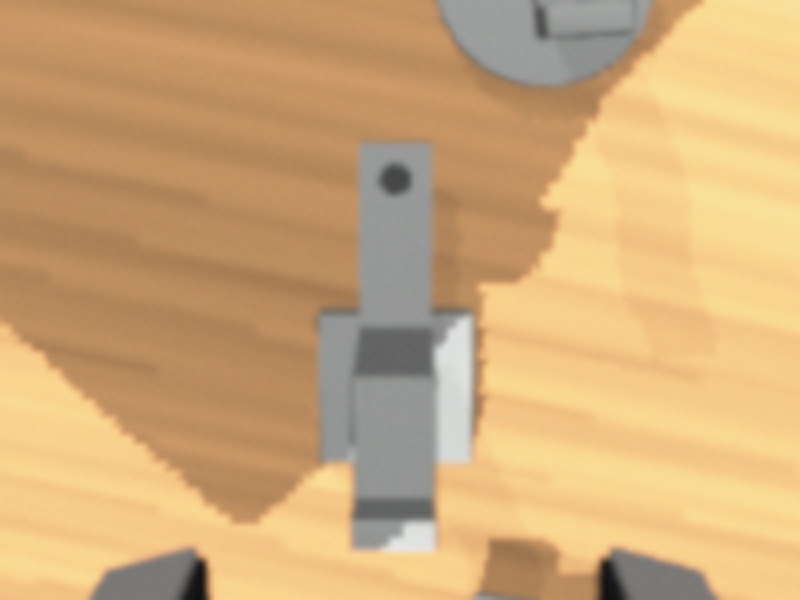

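Run:
```python
from h import *
import pickle
a,b=pickle.load(open("pics/w1.pkl","rb"));po=(a,R.from_quat(b))
uv=[(224+u/4,135+v/4) for u,v in [(359,143),(432,143),(318,311),(318,463),(471,463),(474,311)]]
p,r=fit(lambda X:PW(X,po),[(-64,-9,18),(-64,9,18),(-20,-20,10),(20,-20,10),(20,20,10),(-20,20,10)],uv,[518,-263,3.349]);print(p,r.round(1).tolist())
g=T2(p,[(-14,0,50)])[0];print(g);D(g[0],g[1],31.2,p[2]-np.pi)
```

```text
[ 516.84028293 -261.38768201    3.3494003 ] [[-0.0, -0.4], [0.1, -0.3], [-0.3, 0.3], [0.1, -0.0], [0.1, 0.1], [-0.1, 0.4]]
[ 530.53908107 -258.49926899   50.        ]
from [ 531.8 -259.8  205.2] [-3.141  0.     0.215] shift [ -0.9  -1.5 174. ] turn [-0.     0.     0.007]
```

```bash
python3 nudge.py '[[[-1, -1.5, 45], [0, 0, 0]], [[-1, -1.5, 90], [0, 0, 0]], [[-1, -1.5, 135], [0, 0, 0]], [[-1, -1.5, 160], [0, 0, 0]], [[-1, -1.5, 174], [0, 0, 0]]]'
python3 nudge.py '[[[0, 0, 0], [0, 0, 0]], [[0, 0, 0], [0, 0, 0]], [[0, 0, 0], [0, 0, 0]], [[0, 0, 0], [0, 0, 0]], [[0, 0, 0], [0, 0, 0]]]' 10 30
python3 nudge.py '[[[0, 0, 0], [0, 0, 0]], [[0, 0, 0], [0, 0, 0]]]'
```

```text
clock: 4.05
eef_pos: [529.6, -258.1, 29.0]
eef_rot: [-3.139, 0.002, 0.215]
wrist_force: [-0.7, 0.4, 1.1]
finger_gap: 49.8
finger_force: 0.0
clock: 4.55
eef_pos: [531.0, -258.8, 32.5]
eef_rot: [3.141, -0.001, 0.213]
wrist_force: [-1.2, 0.3, 4.8]
finger_gap: 18.0
finger_force: 30.0
clock: 4.75
eef_pos: [531.0, -258.8, 32.5]
eef_rot: [3.141, -0.001, 0.213]
wrist_force: [-0.4, 1.7, 7.0]
finger_gap: 18.2
finger_force: 30.0
```

```bash
python3 nudge.py '[[[0, 0, -15], [0, 0, 0]], [[0, 0, -50], [0, 0, 0]], [[0, 0, -95], [0, 0, 0]], [[0, 0, -130], [0, 0, 0]], [[0, 0, -138], [0, 0, 0]]]'
python3 nudge.py '[[[30, -33, 0], [0, 0, -0.1]], [[62, -68, 0], [0, 0, -0.25]], [[95, -103, 0], [0, 0, -0.4]], [[126, -137, 0], [0, 0, -0.55]], [[156, -170, 0], [0, 0, -0.7]]]'
python3 nudge.py '[[[0, 0, 0], [0, 0, -0.14]], [[0, 0, 0], [0, 0, -0.28]], [[0, 0, 0], [0, 0, -0.42]], [[0, 0, 0], [0, 0, -0.56]], [[0, 0, 0], [0, 0, -0.7]]]'
python3 nudge.py '[[[0, 0, 0], [0, 0, -0.14]], [[0, 0, 0], [0, 0, -0.28]], [[0, 0, 0], [0, 0, -0.42]], [[0, 0, 0], [0, 0, -0.56]], [[0, 0, 0], [0, 0, -0.7]]]'
python3 -c "
from h import *
D(675.5,-12,170,2.991)"
```

```text
clock: 5.25
eef_pos: [531.8, -259.3, 174.7]
eef_rot: [3.137, -0.005, 0.213]
wrist_force: [0.7, 0.7, -1.9]
finger_gap: 17.6
finger_force: 30.0
clock: 5.75
eef_pos: [647.4, -57.5, 168.6]
eef_rot: [-3.14, 0.001, 0.919]
wrist_force: [-0.0, -1.2, -0.8]
finger_gap: 17.9
finger_force: 30.0
clock: 6.25
eef_pos: [646.7, -59.4, 168.5]
eef_rot: [-3.14, -0.0, 1.619]
wrist_force: [0.2, -0.5, -1.1]
finger_gap: 17.9
finger_force: 30.0
clock: 6.75
eef_pos: [646.7, -59.5, 168.5]
eef_rot: [-3.14, -0.001, 2.319]
wrist_force: [-0.3, -0.6, -1.8]
finger_gap: 17.9
finger_force: 30.0
from [646.7 -59.5 168.5] [-3.140e+00 -1.000e-03  2.319e+00] shift [15.2 53.4 -1.6] turn [-0.001 -0.002 -0.672]
```

```bash
python3 nudge.py '[[[-15, 0, 0], [0, 0, -0.15]], [[-15, 0, 0], [0, 0, -0.3]], [[-15, 0, 0], [0, 0, -0.45]], [[-15, 0, 0], [0, 0, -0.6]], [[-15, 0, 0], [0, 0, -0.672]]]'
python3 nudge.py '[[[0, 0, 0], [0, 0, 0]], [[0, 0, 0], [0, 0, 0]]]'
python3 - <<'E'
from h import *
import pickle
po=tool();p,d=vision.camera("wrist");p=p[...,::-1].copy();cv2.imwrite("pics/w2raw.png",p);pickle.dump((po[0],po[1].as_quat()),open("pics/w2.pkl","wb"))
j=[598.4,-.4,-.15]
uv=PW(T2(j,[(121,29,23),(121,-29,23),(63,-29,23),(63,29,23)]),po);print(po[0],uv.round(1).tolist())
cv2.imwrite("pics/w2.png",cv2.resize(p[90:390,110:510],None,fx=2,fy=2,interpolation=cv2.INTER_CUBIC))
E
```

```text
clock: 7.25
eef_pos: [656.8, -70.5, 168.5]
eef_rot: [3.142, -0.002, 2.991]
wrist_force: [0.9, 0.7, -0.9]
finger_gap: 17.5
finger_force: 30.0
clock: 7.45
eef_pos: [657.0, -70.5, 168.9]
eef_rot: [3.142, -0.001, 2.982]
wrist_force: [-0.1, -0.7, -0.7]
finger_gap: 18.1
finger_force: 30.0
[657.01555656 -70.53260417 168.88535129] [[419.4, 283.4], [359.1, 284.8], [360.1, 223.7], [423.0, 223.5]]
```

View pics/w2.png

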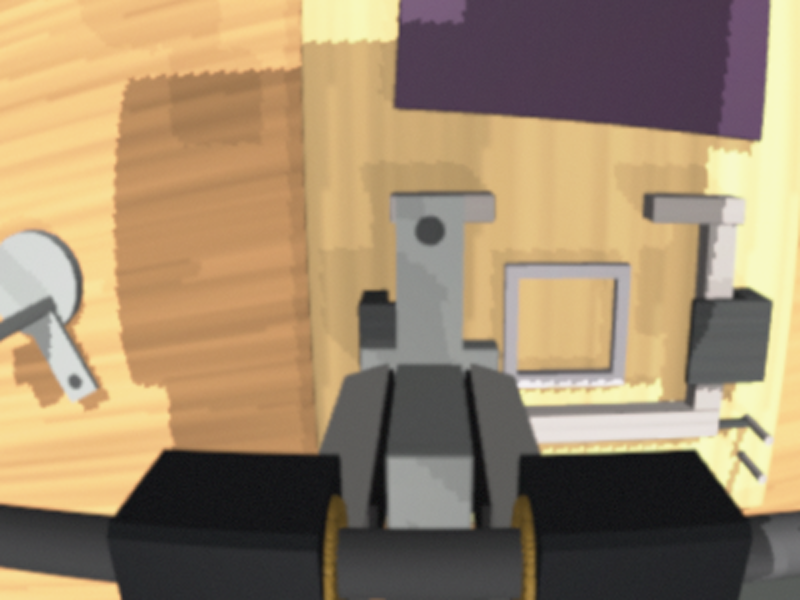

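Run:
```python
from h import *
import pickle
a,b=pickle.load(open("pics/w2.pkl","rb"));po=(a,R.from_quat(b))
f=lambda X:PW(X,po);px=lambda L:[(110+u/2,90+v/2) for u,v in L]
n,r=fit(f,[(-29,-29,23),(-29,29,23),(29,29,23),(29,-29,23)],px([(505,264),(630,264),(627,386),(506,386)]),[690,-14,-.15]);print(n,r.round(1).tolist())
zb=a[2]-32.5
k,r=fit(f,[(-64,-9,18+zb),(-64,9,18+zb),(-20,-20,10+zb),(-20,20,10+zb)],px([(397,193),(464,193),(361,344),(497,341)]),[670,-72,-.15]);print(k,r.round(1).tolist())
c,s=np.cos(-k[2]),np.sin(-k[2]);d=a[:2]-k[:2];print('TCP in hook',c*d[0]-s*d[1],s*d[0]+c*d[1],'expected -14,0; yaw diff',b, po[1].as_euler('xyz')[2]-np.pi-k[2])
for z in(110,49):
  D(*(T2([n[0],n[1],-.15],[(c*d[0]-s*d[1],s*d[0]+c*d[1],z)])[0]),np.pi-.15)
  D(*(T2([n[0],n[1],-.15],[(-14,0,z)])[0]),np.pi-.15)
```

```text
[ 6.88436484e+02 -1.11470467e+01 -1.39586381e-01] [[0.4, 0.6], [0.8, -0.3], [-0.8, -1.3], [-0.5, 0.6]]
[ 6.68821341e+02 -7.23158709e+01 -1.60647378e-01] [[-0.7, -0.6], [0.3, -0.5], [-0.7, 0.3], [1.7, 1.8]]
TCP in hook -11.939018764378744 -0.12811594268143311 expected -14,0; yaw diff [ 7.95409927e-02  9.96831449e-01  5.54916963e-05 -5.37855237e-04] 0.0013971580347904577
from [657.1 -70.5 169. ] [ 3.142e+00 -1.000e-03  2.983e+00] shift [-9.6 63.4 59. ] turn [ 0.    -0.001 -0.009]
from [657.1 -70.5 169. ] [ 3.142e+00 -1.000e-03  2.983e+00] shift [-7.6 63.5 59. ] turn [ 0.    -0.001 -0.009]
from [657.1 -70.5 169. ] [ 3.142e+00 -1.000e-03  2.983e+00] shift [ -9.7  63.4 120. ] turn [ 0.    -0.001 -0.009]
from [657.1 -70.5 169. ] [ 3.142e+00 -1.000e-03  2.983e+00] shift [ -7.6  63.5 120. ] turn [ 0.    -0.001 -0.009]
```

```bash
python3 nudge.py '[[[-4, 32, 0], [0, 0, 0]], [[-8.5, 63.5, 20], [0, 0, 0]], [[-8.5, 63.5, 60], [0, 0, 0]], [[-8.5, 63.5, 92], [0, 0, 0]], [[-8.5, 63.5, 105], [0, 0, 0]]]'
python3 nudge.py '[[[0, 0, 0], [0, 0, 0]], [[0, 0, 0], [0, 0, 0]], [[0, 0, 0], [0, 0, 0]]]'
python3 - <<'E'
from h import *
import pickle
po=tool();p,d=vision.camera("wrist");p=p[...,::-1].copy();cv2.imwrite("pics/w3raw.png",p);pickle.dump((po[0],po[1].as_quat()),open("pics/w3.pkl","wb"))
cv2.imwrite("pics/w3.png",cv2.resize(p[130:330,190:457],None,fx=3,fy=3,interpolation=cv2.INTER_CUBIC))
E
```

```text
clock: 8.0
eef_pos: [674.0, -8.8, 60.8]
eef_rot: [-3.141, -0.005, 2.984]
wrist_force: [-0.4, -0.3, -1.8]
finger_gap: 17.8
finger_force: 30.0
clock: 8.3
eef_pos: [676.6, -9.4, 66.7]
eef_rot: [3.141, 0.003, 2.984]
wrist_force: [-0.2, -0.2, -1.6]
finger_gap: 18.2
finger_force: 30.0
```

View pics/w3.png

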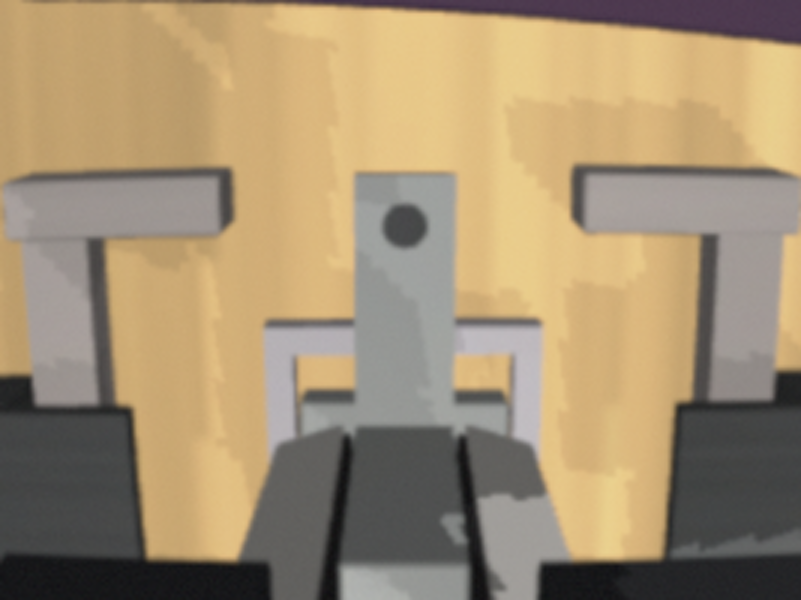

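Run:
```python
from h import *
import pickle
a,b=pickle.load(open("pics/w3.pkl","rb"));po=(a,R.from_quat(b))
f=lambda X:PW(X,po);px=lambda L:[(190+u/3,130+v/3) for u,v in L]
n,r=fit(f,[(-29,-29,23),(-29,29,23),(-23,-23,23),(-23,23,23)],px([(265,325),(541,324),(296,355),(511,355)]),[690,-12,-.15]);print(n,r.round(1).tolist())
for zo in (31,32.5,34):
  zb=a[2]-zo
  k,r=fit(f,[(-64,-9,18+zb),(-64,9,18+zb),(-20,-20,10+zb),(-20,20,10+zb),(-20,-20,zb),(-20,20,zb)],px([(355,174),(456,174),(302,403),(507,403),(304,392),(505,391)]),[690,-10,-.15]);print(zo,k,r.round(1).tolist())
  c,s=np.cos(.15),np.sin(.15);d=n[:2]-k[:2];print('move hook in jig',c*d[0]-s*d[1],s*d[0]+c*d[1])
```

```text
[ 6.88751894e+02 -1.14685306e+01 -1.55297936e-01] [[-0.8, 0.4], [0.9, 0.5], [-1.3, -0.3], [1.1, -0.5]]
31 [ 6.89443721e+02 -1.13651472e+01 -1.59631938e-01] [[-0.7, 0.2], [0.5, 0.3], [-1.2, 0.4], [1.3, 0.5], [-0.3, -1.1], [0.4, -0.7]]
move hook in jig -0.668609403982637 -0.20560784329573148
32.5 [ 6.89765529e+02 -1.14298795e+01 -1.59972031e-01] [[-0.5, 0.5], [0.4, 0.6], [-0.9, 0.1], [1.0, 0.3], [-0.1, -1.4], [0.2, -0.9]]
move hook in jig -0.996477411252269 -0.18969286891904324
34 [ 6.90123039e+02 -1.14956263e+01 -1.60221997e-01] [[-0.4, 0.9], [0.2, 1.0], [-0.7, -0.1], [0.8, 0.1], [0.2, -1.5], [-0.1, -1.0]]
move hook in jig -1.3597978510921822 -0.17810988909169098
```

```bash
python3 nudge.py '[[[0.8, 0, 2], [0, 0, 0]], [[0.8, 0, 7], [0, 0, 0]], [[0.8, 0, 12], [0, 0, 0]], [[0.8, 0, 16], [0, 0, 0]], [[0.8, 0, 18], [0, 0, 0]]]'
python3 nudge.py '[[[0, 0, 0], [0, 0, 0]], [[0, 0, 0], [0, 0, 0]]]'
```

```text
clock: 8.85
eef_pos: [674.9, -9.1, 47.4]
eef_rot: [-3.142, 0.0, 2.985]
wrist_force: [-12.2, 0.1, 24.4]
finger_gap: 17.8
finger_force: 30.0
clock: 9.05
eef_pos: [674.9, -9.1, 47.4]
eef_rot: [-3.142, 0.0, 2.985]
wrist_force: [-5.2, 0.3, 9.0]
finger_gap: 17.7
finger_force: 30.0
```

```bash
python3 nudge.py '[[[0, 0, 0], [0, 0, 0]], [[0, 0, 0], [0, 0, 0]], [[0, 0, 0], [0, 0, 0]]]' 44
python3 nudge.py '[[[0, 0, -20], [0, 0, 0]], [[0, 0, -55], [0, 0, 0]], [[0, 0, -90], [0, 0, 0]], [[20, 0, -110], [0, 0, 0]], [[60, 0, -110], [0, 0, 0]]]'
python3 nudge.py '[[[0, 0, 0], [0, 0, 0]], [[0, 0, 0], [0, 0, 0]], [[0, 0, 0], [0, 0, 0]]]' 94
python3 - <<'E'
from h import *
import pickle
po=tool();p,d=vision.camera("wrist");p=p[...,::-1].copy();cv2.imwrite("pics/w4raw.png",p);pickle.dump((po[0],po[1].as_quat()),open("pics/w4.pkl","wb"))
cv2.imwrite("pics/w4.png",cv2.resize(p[90:450,80:560],None,fx=1.66667,fy=1.66667,interpolation=cv2.INTER_CUBIC))
print(po[0],po[1].as_euler('xyz'))
E
```

```text
clock: 9.35
eef_pos: [674.8, -9.0, 46.2]
eef_rot: [-3.142, -0.0, 2.985]
wrist_force: [-1.0, 0.2, 0.6]
finger_gap: 38.5
finger_force: 0.0
clock: 9.85
eef_pos: [617.0, 0.1, 159.1]
eef_rot: [3.141, 0.005, 2.984]
wrist_force: [0.9, -0.1, -0.3]
finger_gap: 43.8
finger_force: 0.0
clock: 10.15
eef_pos: [616.4, 0.2, 156.6]
eef_rot: [3.142, 0.001, 2.985]
wrist_force: [1.0, -0.2, -0.5]
finger_gap: 64.6
finger_force: 0.0
[6.16437810e+02 2.15117499e-01 1.56635507e+02] [3.14156988e+00 9.41632787e-04 2.98476970e+00]
```

View pics/w4.png

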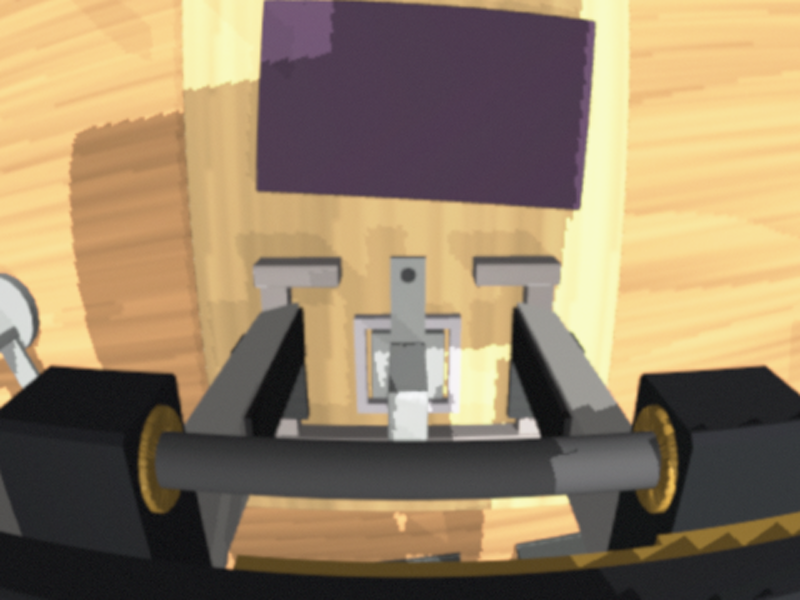

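Run:
```python
from h import *
import pickle
a,b=pickle.load(open("pics/w4.pkl","rb"));po=(a,R.from_quat(b))
f=lambda X:PW(X,po);px=lambda L:[(80+u*.6,90+v*.6) for u,v in L]
n,r=fit(f,[(-50,-85,25),(-50,85,25),(50,85,25),(50,-85,25)],px([(263,0),(594,20),(580,208),(258,191)]),[549,16,-.21]);print(n,r.round(1).tolist())
J=np.array([688.6-92*np.cos(.15),-11.3+92*np.sin(.15),-.153]);print(J)
X=T2(n,[(-50,-85,25),(-50,85,25),(50,85,25),(50,-85,25)]);X[:,:2]-=J[:2];print(T2([0,0,-J[2]],X).round(1).tolist())
t=T2(J,[(-126,3,60)])[0];print(t);D(*t,np.pi-.153)
```

```text
[ 5.48625360e+02  1.96277714e+01 -2.10181634e-01] [[-0.9, -1.0], [1.7, -0.9], [1.1, 1.2], [-1.8, 0.9]]
[ 5.97633061e+02  2.44830819e+00 -1.53000000e-01]
[[-105.8, -72.5, 25.0], [-96.1, 97.2, 25.0], [3.7, 91.5, 25.0], [-6.0, -78.2, 25.0]]
[473.56216448  24.616138    60.        ]
from [6.164e+02 2.000e-01 1.564e+02] [3.142e+00 1.000e-03 2.985e+00] shift [145.    1.8  96.3] turn [ 0.     0.001 -0.004]
```

```bash
python3 nudge.py '[[[45, 2, 0], [0, 0, 0]], [[90, 2, 0], [0, 0, 0]], [[135, 2, 10], [0, 0, 0]], [[145, 2, 50], [0, 0, 0]], [[145, 2, 90], [0, 0, 0]]]' 94
python3 nudge.py '[[[0, 0, 0], [0, 0, 0]], [[0, 0, 20], [0, 0, 0]], [[0, 0, 32], [0, 0, 0]], [[0, 0, 32], [0, 0, 0]]]'
python3 -c "
from h import *
D(473.6,24.6,19,np.pi-.153)"
```

```text
clock: 10.7
eef_pos: [472.8, 25.1, 66.6]
eef_rot: [3.141, 0.003, 2.985]
wrist_force: [0.8, 0.9, -0.1]
finger_gap: 94.4
finger_force: 0.0
clock: 11.1
eef_pos: [472.8, 24.9, 34.1]
eef_rot: [-3.141, -0.002, 2.985]
wrist_force: [-0.3, -0.4, 1.4]
finger_gap: 94.1
finger_force: 0.0
from [472.8  24.9  34.1] [-3.141e+00 -2.000e-03  2.985e+00] shift [-0.9 -0.1 15.1] turn [-0.    -0.002 -0.004]
```

```bash
python3 nudge.py '[[[0, 0, 8], [0, 0, -0.004]], [[0, 0, 15], [0, 0, -0.004]], [[0, 0, 15], [0, 0, -0.004]]]'
python3 nudge.py '[[[-3, 0, 0], [0, 0, 0]], [[-7, 0, 0], [0, 0, 0]], [[-11, 0, 0], [0, 0, 0]], [[-15, 0, 0], [0, 0, 0]], [[-19, 0, 0], [0, 0, 0]]]'
python3 nudge.py '[[[-4, 0, 0], [0, 0, 0]], [[-8, 0, 0], [0, 0, 0]], [[-12, 0, 0], [0, 0, 0]], [[-16, 0, 0], [0, 0, 0]], [[-20, 0, 0], [0, 0, 0]]]'
python3 -c "
from h import *
D(473.6,24.6,19,np.pi-.153)"
```

```text
clock: 11.4
eef_pos: [472.4, 24.9, 19.0]
eef_rot: [-3.141, -0.001, 2.989]
wrist_force: [0.2, 0.4, -0.9]
finger_gap: 94.2
finger_force: 0.0
clock: 11.9
eef_pos: [491.3, 21.9, 19.5]
eef_rot: [-3.141, -0.001, 2.989]
wrist_force: [-5.4, -1.4, 2.9]
finger_gap: 93.8
finger_force: 2.5
clock: 12.4
eef_pos: [511.1, 19.1, 19.4]
eef_rot: [-3.142, -0.001, 2.989]
wrist_force: [-5.3, 1.4, 3.1]
finger_gap: 94.3
finger_force: 2.6
from [511.1  19.1  19.4] [-3.142e+00 -1.000e-03  2.989e+00] shift [37.9 -0.3  0.4] turn [-0.    -0.001  0.   ]
```

```bash
python3 nudge.py '[[[-2, 0, 0], [0, 0, 0]], [[-4, 0, 0], [0, 0, 0]], [[-6, 0, 0], [0, 0, 0]], [[-8, 0, 0], [0, 0, 0]], [[-10, 0, 0], [0, 0, 0]]]'
python3 nudge.py '[[[-1.5, 0, 0], [0, 0, 0]], [[-3, 0, 0], [0, 0, 0]], [[-4.5, 0, 0], [0, 0, 0]], [[-6, 0, 0], [0, 0, 0]]]'
python3 - <<'E'
from h import *
p,d=vision.camera("top");p=p[...,::-1].copy();cv2.imwrite("pics/t5raw.png",p)
s,d=vision.camera("scene");s=s[...,::-1].copy();cv2.imwrite("pics/s5raw.png",s)
J=[597.6,2.4,-.153]
print(P("top",T2(J,[(144.5,100,45),(165.5,100,45),(141,100,23),(155,100,23)])).round(1).tolist(),P("scene",T2(J,[(144.5,100,45),(165.5,100,45),(141,100,23)])).round(1).tolist())
a=cv2.resize(p[132:302,255:400],None,fx=3.5,fy=3.5,interpolation=cv2.INTER_CUBIC)
b=cv2.resize(p[136:176,285:325],None,fx=7,fy=7,interpolation=cv2.INTER_CUBIC)
c=cv2.resize(s[275:315,272:312],None,fx=7,fy=7,interpolation=cv2.INTER_CUBIC)
o=np.zeros((600,800,3),np.uint8);o[:a.shape[0],:a.shape[1]]=a;o[:280,515:795]=b;o[300:580,515:795]=c
cv2.imwrite("pics/c5.png",o)
E
```

```text
clock: 12.9
eef_pos: [520.8, 17.5, 19.3]
eef_rot: [-3.141, -0.001, 2.989]
wrist_force: [-10.5, 0.4, 6.8]
finger_gap: 94.0
finger_force: 5.4
clock: 13.3
eef_pos: [525.4, 16.7, 19.3]
eef_rot: [-3.141, -0.004, 2.989]
wrist_force: [-17.8, 1.5, 13.4]
finger_gap: 93.9
finger_force: 8.9
[[300.1, 156.6], [302.6, 148.6], [300.0, 161.0], [301.6, 155.8]] [[295.7, 295.8], [289.7, 300.3], [297.0, 300.7]]
```

View pics/c5.png

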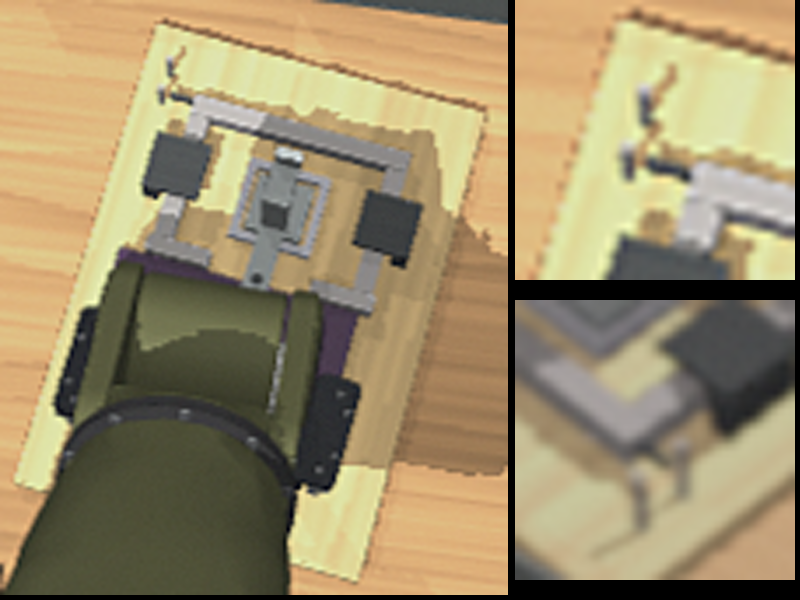

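```bash
python3 nudge.py '[[[0, 0, -0.5], [0, 0, 0]], [[-1, 0, -1], [0, 0, 0]], [[-2, 0, -1], [0, 0, 0]], [[-3, 0, -1], [0, 0, 0]], [[-4, 0, -1], [0, 0, 0]]]'
python3 nudge.py '[[[0, 0, 0], [0, 0, 0]], [[0, 0, 0], [0, 0, 0]]]'
python3 -c "
from h import *
print(monitor.read_state()['moment'])"
```

```text
clock: 13.9
eef_pos: [529.7, 16.0, 19.5]
eef_rot: [-3.141, -0.004, 2.989]
wrist_force: [-8.7, 1.0, -1.7]
finger_gap: 94.1
finger_force: 4.5
clock: 14.1
eef_pos: [529.7, 16.0, 19.5]
eef_rot: [-3.141, -0.003, 2.989]
wrist_force: [-7.7, 0.8, -2.1]
finger_gap: 94.3
finger_force: 3.9
[0.12629473 1.55585758 0.29898479]
```

```bash
python3 nudge.py '[[[-1, 0, 0], [0, 0, 0]], [[-2, 0, 0], [0, 0, 0]], [[-3, 0, 0], [0, 0, 0]], [[-4, 0, 0], [0, 0, 0]]]'
python3 nudge.py '[[[0, 0, 0], [0, 0, 0]], [[0, 0, 0], [0, 0, 0]]]'
python3 - <<'E'
from h import *
p,d=vision.camera("top");p=p[...,::-1].copy();cv2.imwrite("pics/t6raw.png",p)
s,d=vision.camera("scene");s=s[...,::-1].copy();cv2.imwrite("pics/s6raw.png",s)
w,d=vision.camera("wrist");w=w[...,::-1].copy();cv2.imwrite("pics/w6raw.png",w)
a=cv2.resize(w,(400,300))
b=cv2.resize(p[136:186,285:335],(400,300),interpolation=cv2.INTER_CUBIC)
c=cv2.resize(s[235:325,255:375],(400,300),interpolation=cv2.INTER_CUBIC)
d=cv2.resize(p[132:232,265:398],(400,300),interpolation=cv2.INTER_CUBIC)
cv2.imwrite("pics/c6.png",np.vstack([np.hstack([a,b]),np.hstack([c,d])]))
# fence shift along jig x by registering the top-view fence bar against the initial picture
p0=cv2.imread("pics/top0.png");g=lambda i:cv2.cvtColor(i,cv2.COLOR_BGR2GRAY)
# left front pad & bar corner template
t=g(p0)[157:170,302:318];r=cv2.matchTemplate(cv2.resize(g(p),None,fx=4,fy=4)[560:720,1160:1360],cv2.resize(t,None,fx=4,fy=4),cv2.TM_CCOEFF_NORMED)
_,m,_,l=cv2.minMaxLoc(r);u=((1160+l[0])/4-302,(560+l[1])/4-157);print(m,u)
A=P("top",T2([597.6,2.4,-.153],[(150,80,33),(164,80,33)]));print('14mm is',A[1]-A[0])
E
```

```text
clock: 14.5
eef_pos: [532.9, 15.5, 19.4]
eef_rot: [-3.141, -0.005, 2.989]
wrist_force: [-13.2, 1.5, 3.2]
finger_gap: 94.0
finger_force: 7.1
clock: 14.7
eef_pos: [533.1, 15.5, 19.5]
eef_rot: [-3.141, -0.005, 2.989]
wrist_force: [-13.2, 0.9, 0.2]
finger_gap: 93.7
finger_force: 6.3
0.7981671094894409 (1.5, -4.75)
14mm is [ 1.64217821 -5.30855304]
```

View pics/c6.png

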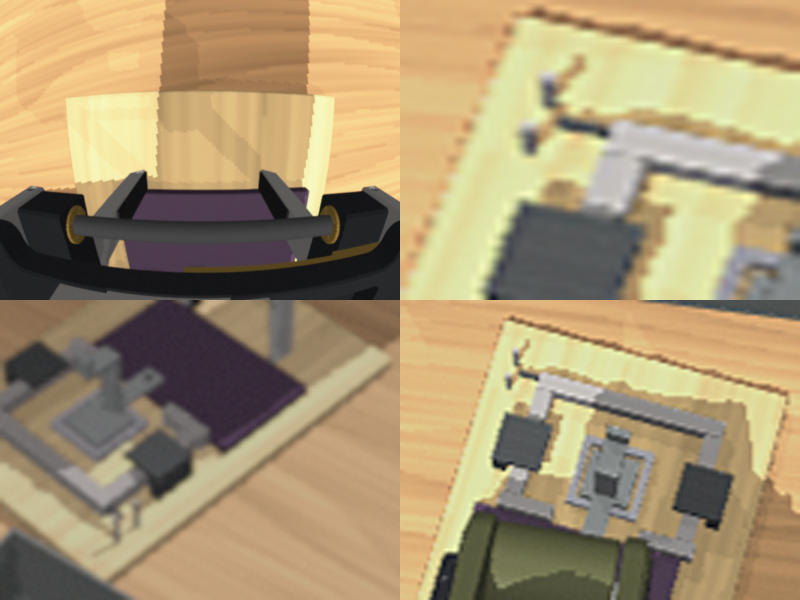

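```bash
python3 nudge.py '[[[-0.6, 0, 0], [0, 0, 0]], [[-1.2, 0, 0], [0, 0, 0]], [[-1.2, 0, 0], [0, 0, 0]]]'
python3 nudge.py '[[[0, 0, 0], [0, 0, 0]], [[0, 0, 0], [0, 0, 0]], [[0, 0, 0], [0, 0, 0]], [[0, 0, 0], [0, 0, 0]], [[0, 0, 0], [0, 0, 0]]]'
python3 - <<'E'
from h import *
g=lambda i:cv2.cvtColor(i,cv2.COLOR_BGR2GRAY)
p,d=vision.camera("top");p=p[...,::-1].copy()
p0=cv2.imread("pics/top0.png");A=P("top",T2([597.6,2.4,-.153],[(150,80,33),(164,80,33)]));e=(A[1]-A[0])/14
for (x,y,w,h) in [(302,157,16,13),(294,198,22,13),(360,170,14,12)]:
    t=cv2.resize(g(p0)[y:y+h,x:x+w],None,fx=8,fy=8,interpolation=cv2.INTER_CUBIC)
    S=cv2.resize(g(p)[y-14:y+h+8,x-8:x+w+10],None,fx=8,fy=8,interpolation=cv2.INTER_CUBIC)
    _,m,_,l=cv2.minMaxLoc(cv2.matchTemplate(S,t,cv2.TM_CCOEFF_NORMED));u=np.array(l)/8-[8,14]
    print(round(m,2),u,'travel',u@e/(e@e))
# wrist view: slate rear edge
p,d=vision.camera("wrist");p=p[...,::-1].copy();po=tool()
cv2.imwrite("pics/w7.png",cv2.resize(p[260:410,160:520],None,fx=2.2,fy=2.2,interpolation=cv2.INTER_CUBIC))
E
```

```text
clock: 15.15
eef_pos: [534.0, 15.4, 19.5]
eef_rot: [-3.141, -0.006, 2.989]
wrist_force: [-14.7, 2.3, 3.0]
finger_gap: 94.0
finger_force: 7.1
clock: 15.65
eef_pos: [534.0, 15.3, 19.5]
eef_rot: [-3.141, -0.005, 2.989]
wrist_force: [-14.1, 2.0, 3.3]
finger_gap: 94.0
finger_force: 7.1
0.81 [ 1.625 -5.125] travel 13.545411476898801
0.4 [-7.875  0.625] travel -7.36782769007077
0.57 [-7.125  0.125] travel -5.605937332745408
```

View pics/w7.png

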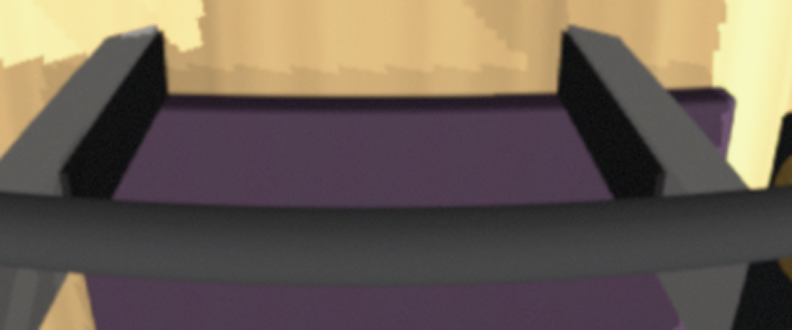

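```bash
python3 -c "
from cell import manip, vision, monitor
print(manip.sign_off())"
```

```text
the job is handed in; nothing more can be done
None
```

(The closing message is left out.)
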